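Touch-dry test on the seated figure

TASK

Test whether the paint on the seated figure is dry: with the fingers closed, rest the fingertips lightly on the top of its head for about half a second, lift off, then rest them in the same way on top of its lap, and draw the hand back well clear of it. Come down slowly onto the hard plaster, with no knock, and do not shift, tip or lift the figure; do not touch the three other black figures, which are still wet, and leave everything else on the table where it is.

Things in the scene. Friction and masses are not known exactly. Their poses are not given: they have to be found in the camera images.
- seated: the seated figure: matt black hard plaster (a bump at 10 mm/s gives about 20 N, in proportion to speed), loose, about 0.65 kg, upright on a flat base 125 x 78 x 12 mm. Known by its step: a head 105 mm above the table at one end, a flat lap 60 mm above it at the other. Origin at the table between the two; +x points from head to lap (the way it faces), within about 70 degrees of world +x; z up
- head: the head of the seated figure, part of it: a round knob 46 mm across and 30 mm high with a flat top 40 mm across. Origin at its underside (the neck)
- head_top (a point): centre of the flat top of the head: 105 mm above the table, 26 mm behind the figure's origin (-x)
- lap: the lap of the seated figure, part of it: two level thighs side by side, together 68 mm (along the figure's x) by 61 mm and 20 mm thick, with a 3 mm gap between. Origin at the underside of its middle
- lap_top (a point): middle of the top of the lap, over the gap between the thighs: 60 mm above the table, 38 mm ahead of the figure's origin (+x), 64 mm ahead of the head's centre and 45 mm below its top; the lap ends 30 mm farther ahead, the torso's front face is 43 mm behind
- forked: another black figure, wet: round base 72 mm across, a trunk and two raised arms, 119 mm tall, 90 mm across the arms; loose. Origin at the centre of its underside
- standing: another black figure, wet: square base 70 mm, a slender body with a small round head, no lap, 120 mm tall; loose. Origin at the centre of its underside
- boulder: another black piece, wet: a rough lump about 80 mm across and 70 mm tall; loose. Origin at the centre of its underside
- paint_bottle: dark blue paint bottle with a black cap, 70 mm across, 170 mm tall; loose, on the robot's right. Origin at the centre of its underside
- jar: small white jar with a yellow cap, 56 mm across, 60 mm tall; loose, far right. Origin at the centre of its underside
- saucer: white saucer 90 mm across, 14 mm tall; loose. Origin at the centre of its underside
- brush: paint brush with a green handle lying on the table, 170 mm long, 8 mm high; loose. Origin under its middle, +x towards the bristles
- palette_knife: palette knife with a dark wooden handle lying on the table, 185 mm long, 12 mm high; loose. Origin under its middle, +x towards the blade
Mind the look-alikes: they are no part of the job. Leave any orange look-alike of the seated alone.

How it is judged:
On the way, in this order (a step that is already met when the one before it is completed fails the run):
1. the fingertips rest lightly on top of the head (contact force between the fingers and head between 0.3 and 20 N and horizontal distance between the grasp point and head_top below 0.025 m), for 0.2 s.
2. the fingers have lifted off the figure (contact force between each of the arm, the fingers and seated below 0.05 N), for 0.1 s.
3. the fingertips rest lightly on top of the lap (contact force between the fingers and lap between 0.3 and 20 N and horizontal distance between the grasp point and lap_top below 0.03 m), for 0.2 s.
At the end, for the whole second after the job is handed in: Head top, then lap top, each touched for 0.2 s or more; the seated figure upright and at rest within 10 mm of its start, the TCP more than 80 mm from both spots, the other black figures within 10 mm and the other loose things within 20 mm of their starts (distance of each of seated, forked, standing, boulder from where it was at the start of the episode below 0.01 m and angle between seated's own z axis and vertical below 0.05 rad and linear speed of seated below 0.01 m/s and distance between the grasp point and head_top above 0.08 m and distance between the grasp point and lap_top above 0.08 m and distance of each of paint_bottle, jar, saucer, brush, palette_knife from where it was at the start of the episode below 0.02 m).
It fails at once if the seated figure is knocked or pressed with more than 60 N (contact force between any of the arm, the fingers and seated above 60 N).
It fails at once if the seated figure is lifted, tipped or shifted by more than 15 mm (distance of seated from where it was at the start of the episode above 0.015 m or angle between seated's own z axis and vertical above 0.15 rad).
It fails at once if another black figure is touched or knocked (contact force between any of the arm, the fingers and forked above 0.3 N or distance of any of forked, standing, boulder from where it was at the start of the episode above 0.015 m or contact force between any of the arm, the fingers and standing above 0.3 N or contact force between any of the arm, the fingers and boulder above 0.3 N).
It fails at once if the bottle, jar, saucer, brush or palette knife is moved by more than 25 mm (distance of any of paint_bottle, jar, saucer, brush, palette_knife from where it was at the start of the episode above 0.025 m).
It also fails if it takes over 48 s, if anything falls off the work surface, if the arm or the gripper's body presses on something with over 40 N, if the wrist force passes 120 N, or if a joint passes its speed limit or range.

ROBOT

A 6-joint arm with a two-finger parallel gripper is mounted at the origin on the work surface. World frame = base frame: x ahead of the robot, y to its left, z up, the work surface at z = 0. Lengths are in m, angles in rad, forces in N, time in s.
With the tool pointing down it reaches from about 0.35 to 0.775 m from the base axis. Payload 7.3 kg.
Tool frame: the origin (TCP) lies between the finger pads, 19 mm behind the fingertips; this is the grasp point; z points along the fingers, y is the line along which they close (so a half turn about z gives the same grasp; the last joint's range is limited). The gripper opens to 92 mm and grips with 3 to 60 N. Pads are 19 mm wide; open, the fingers measure 130 mm over their backs; the gripper's body (75 mm by 190 mm) begins 47 mm behind the grasp point.
Start: joints at [1.182, 0.342, 1.524, -0, 1.275, -0.146], TCP at [0.126, 0.51, 0.246] pointing down, gripper open.
Joint ranges: [-2.53, 2.53], [-0.77, 2.02], [0.04, 2.7], [-1, 4.14], [0.28, 2.66], [-3.11, 3.11]. Speed limits (rad/s): [2.57, 2.57, 3.14, 3.14, 3.14, 3.14].

INTERFACE

Orientations are given as [roll, pitch, yaw] about the fixed x, y, z axes, in that order (R = Rz(yaw) Ry(pitch) Rx(roll)).
In Python, from cell import * gives the robot as it stands.
- The arm moves only by the tool step_arm, never from a script. Its argument "commands" is a list of rows, each a list of 7 numbers: the opening, from 0 (shut) to 1 (fully open), then the shift along the world's x, y, z in cm, then the turn, a rotation vector about the world's x, y, z in rad. A call has 1 to 5 rows; each row is the pose to reach, as a shift and turn from the pose commanded when the call began; what a row does not reach only later rows make up. A row lasts 1/12 s, in which the tool goes at most 41.7 mm and 7.16 degrees, less where a joint would pass 70% of its speed; a pose out of reach is approached as far as the arm can. A call with a gripper value outside its range is refused whole. The fingers move at their own pace and stop on an object; "grip_force" is the grip in N (left out, the last holds). Time passes only in rows, so rows that repeat a pose let the fingers close. It gives the time, the measured TCP pose, the force, the opening and the grip force at its end, in the units of the state.
- observe(): the state, without advancing time (a new reading comes with each control period).
- read_camera(name): name is "scene" or "top" or "wrist"; returns the picture (480x640x3 uint8, red, green, blue); there is no depth.
- camera_model(name): a dict with "vfov" (degrees; the focal length in pixels is half the picture's height over the tangent of half this angle, whatever the lens; pixels are square), "cx", "cy" (the principal point, pixels), "world_to_cam" (4x4, takes a point from world to camera coordinates). Camera axes: x right, y up, looking along -z (the intrinsics and any distortion apply to the point x, -y, -z); pixel columns grow to the right and rows downward; lengths in m; the calibration is good to about 2 mm. A picture is of the moment at which its call begins: read the wrist's pose just before it. camera_model takes no time and is no camera call; for the wrist camera it gives the pose at the moment of the call.
- hand_in(): hands the job in; it is judged then, once.
The state is a dict: "time": time; "qpos": joint angles; "qvel": joint speeds; "joint_efforts": joint torques, N m; "tool_pos": TCP position; "tool_rot": TCP orientation; "contact_force": force on the tool from outside, world axes, zero at the start; "torque": the same for the moment, N m; "opening": finger opening in m; "grip_force": force on a finger pad.
Only numpy, scipy, OpenCV 4.12 (cv2) and the standard library are available. Lean on these libraries where they do the work, as an engineer would, in place of code of your own. Each camera call takes 0.05 s, during which the arm holds its last target. There are 200 camera calls.

## Working session

There is one attempt and no reset: what is moved stays moved. The work goes in short steps, Python scripts to look and compute and a tool call to move; the robot and the scene stay as the last step left them, time stands still between calls to the robot, and variables do not carry over. Pictures are saved under pics/ and viewed, at most 10 in all, crops included, and the job is handed in when it is done.

Besides the shell and the picture viewer there is one more tool, called after "Emit:" as name(argument=value, ...) on one line, values as JSON. step_arm: Moves the arm, as the interface text tells. Its arguments: {"type":"object","properties":{"commands":{"type":"array"},"grip_force":{"type":"number"}},"required":["commands"]}

```bash
mkdir -p pics; python3 - <<'E'
from cell import *
import cv2
for n in ("scene","top"):
    im=read_camera(n); cv2.imwrite(f"pics/{n}0.png",im[:,:,::-1]); m=camera_model(n); print(n,m)
s=observe(); print(s["time"],s["tool_pos"],s["tool_rot"],s["contact_force"],s["opening"])
E
```

```text
scene {'vfov': 54.960140101858954, 'cx': 328.0643289590339, 'cy': 237.6521828198336, 'world_to_cam': array([[ 0.81594411,  0.5781288 , -0.00151816, -0.35868161],
       [-0.39496892,  0.55935454,  0.72878121,  0.11227251],
       [ 0.4221786 , -0.59404511,  0.68474495, -1.20498891],
       [ 0.        ,  0.        ,  0.        ,  1.        ]])}
top {'vfov': 47.14613910710399, 'cx': 312.25284093183785, 'cy': 235.12382415446424, 'world_to_cam': array([[ 2.00898764e-02, -9.99797576e-01,  1.09692318e-03,
        -5.19517313e-02],
       [ 9.92353311e-01,  2.00739092e-02,  1.21786472e-01,
        -4.60276083e-01],
       [-1.21783839e-01, -1.35813981e-03,  9.92555717e-01,
        -1.33373990e+00],
       [ 0.00000000e+00,  0.00000000e+00,  0.00000000e+00,
         1.00000000e+00]])}
0.1 [0.12610087 0.50929568 0.24491766] [-3.14025155e+00 -2.04794193e-04  2.89875301e+00] [-0.28684449 -0.08230248  0.95305285] 0.09186289182722841
```

View pics/scene0.png

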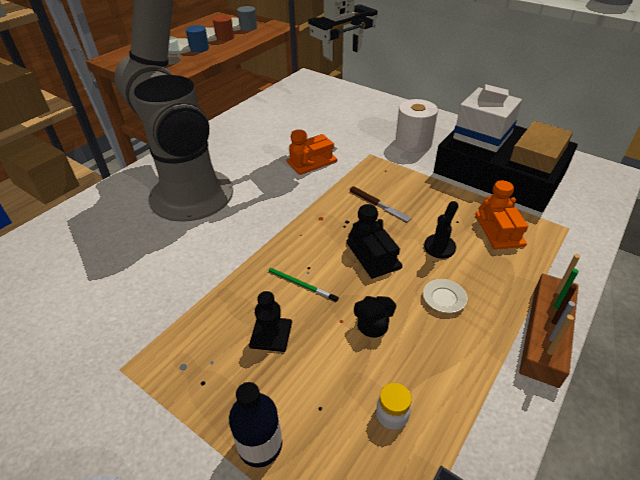

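View pics/top0.png

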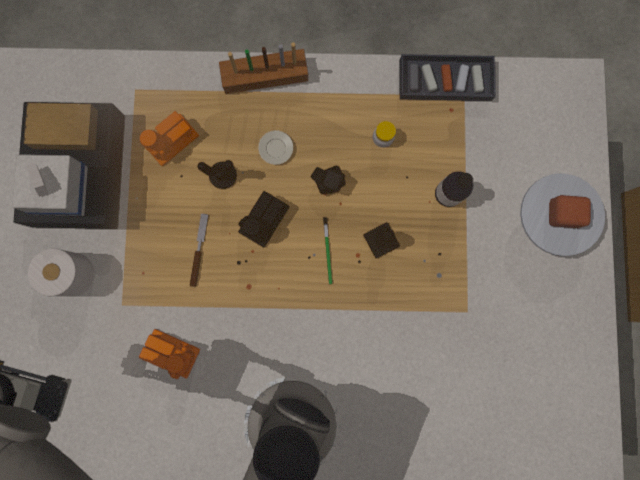

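Candidates in the scene and top views:
- Black stepped figure at scene (373,243), top (264,218).
- Standing figure, square base, at scene (268,322), top (382,240).
- Lump or forked pieces at scene (375,315) and (440,235), top (328,180) and (220,175).
- Orange look-alikes at scene (312,150) and (500,215).

I choose the one at (373,243), which has both a lap and a head, and will check it in one brightened crop.

```bash
python3 - <<'E'
import cv2,numpy as np
a=cv2.imread("pics/scene0.png")[185:295,325:425]; b=cv2.imread("pics/top0.png")[170:260,220:310]
f=lambda x,w:cv2.resize((255*(x/255.)**.45).astype(np.uint8),w,interpolation=cv2.INTER_CUBIC)
cv2.imwrite("pics/crop1.png",np.hstack([f(a,(400,440)),f(b,(400,400)).copy() if 0 else cv2.copyMakeBorder(f(b,(396,396)),0,44,0,0,cv2.BORDER_CONSTANT)]))
E
```

```text
(no output)
```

View pics/crop1.png

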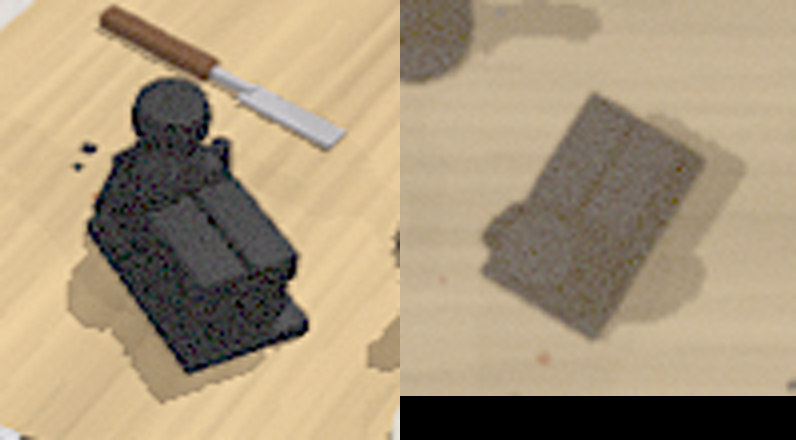

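The crop confirms it: head knob at scene (368,212), lap with a gap at (385,240), and base corners visible in both views. Now a pose fit from these points.

```bash
cat > h.py <<'E'
from cell import *
import numpy as np, cv2
from scipy.optimize import least_squares
def proj(m,P):
    P=np.atleast_2d(P); c=P@m["world_to_cam"][:3,:3].T+m["world_to_cam"][:3,3]; f=240/np.tan(np.radians(m["vfov"]/2))
    return np.c_[m["cx"]+f*c[:,0]/-c[:,2], m["cy"]+f*c[:,1]/c[:,2]]
def at(p,L):
    c,s=np.cos(p[2]),np.sin(p[2]); L=np.atleast_2d(L); return np.c_[p[0]+c*L[:,0]-s*L[:,1],p[1]+s*L[:,0]+c*L[:,1],L[:,2]]
def ray(m,uv,z):
    return least_squares(lambda q:(proj(m,[*q,z])-uv)[0],[.5,0]).x
E
python3 - <<'E'
from h import *
t,s=camera_model("top"),camera_model("scene")
for uv,z in (((264,218),.03),((222,175),.05),((328,180),.05),((382,240),.05),((276,148),0),((205,215),0),((196,285),0),((326,220),0),((331,283),0)): print(uv,ray(t,uv,z).round(3))
a,b=.0625,.039
Lt=[[a,b,.012],[a,-b,.012],[-a,-b,.012],[-a,b,.012]]; ut=np.array([[263.9,191.1],[288.9,205.9],[263.6,247.3],[239.3,231.4]])
Ls=[[-a,-b,.006],[a,-b,.003],[a,b,.006],[-.026,0,.09]]; us=np.array([[348.2,242],[372,277.5],[402,266],[367.8,213.3]])
fs=[]
for y in (-.6,.6):
    r=least_squares(lambda p:np.r_[(proj(t,at(p,Lt))-ut).ravel(),(proj(s,at(p,Ls))-us).ravel()],[.47,.05,y],loss="soft_l1"); fs.append(r); print(r.x,r.cost,r.fun.round(1))
p=min(fs,key=lambda r:r.cost).x
H,L=at(p,[[-.026,0,.105],[.038,0,.06]]); print(H,L,proj(t,[H,L]),proj(s,[H,L]))
print(observe()["qpos"], camera_model("wrist")["world_to_cam"].round(3))
E
```

```text
(264, 218) [0.501 0.078]
(222, 175) [0.604 0.183]
(328, 180) [ 0.596 -0.079]
(382, 240) [ 0.45  -0.213]
(276, 148) [0.689 0.055]
(205, 215) [0.511 0.231]
(196, 285) [0.333 0.245]
(326, 220) [ 0.504 -0.077]
(331, 283) [ 0.345 -0.092]
[ 0.50270698  0.08232539 -0.50982058] 13.427481651880074 [-1.5 -1.3 -0.  -0.8 -0.2  0.4 -2.6  0.6 -4.1 -0.6 -1.5  1.4 -0.2  0.4
  0.9  5.2]
[ 0.50270698  0.08232539 -0.50982093] 13.427481651697168 [-1.5 -1.3 -0.  -0.8 -0.2  0.4 -2.6  0.6 -4.1 -0.6 -1.5  1.4 -0.2  0.4
  0.9  5.2]
[0.48001335 0.09501394 0.105     ] [0.5358746 0.0637806 0.06     ] [[253.6714397  221.98811419]
 [269.18348571 202.23773905]] [[369.09437225 213.17505599]
 [382.6208893  247.10176304]]
[ 1.18194120e+00  3.42658901e-01  1.52490355e+00  7.82660828e-06
  1.27538683e+00 -1.46017901e-01] [[ 0.24   0.971 -0.001 -0.523]
 [-0.937  0.232 -0.261  0.033]
 [-0.253  0.064  0.965 -0.39 ]
 [ 0.     0.     0.     1.   ]]
```

Emit:
step_arm(commands=[[0,2.5,-3.2,0,0,0,-0.105],[0,5,-6.4,0,0,0,-0.21],[0,7.5,-9.6,0,0,0,-0.315],[0,10,-12.8,0,0,0,-0.42],[0,12.5,-16,0,0,0,-0.525]], grip_force=10)

```text
time: 0.52
tool_pos: [0.2516, 0.3479, 0.2453]
tool_rot: [-3.141, 0.0, 2.369]
contact_force: [1.0, 0.5, 0.1]
opening: 0.0633
grip_force: 0.0
```

Emit:
step_arm(commands=[[0,2.5,-3.2,0,0,0,-0.105],[0,5,-6.4,0,0,0,-0.21],[0,7.5,-9.6,0,0,0,-0.315],[0,10,-12.8,0,0,0,-0.42],[0,12.5,-16,0,0,0,-0.525]])

```text
time: 0.93
tool_pos: [0.3768, 0.1878, 0.2455]
tool_rot: [-3.142, -0.0, 1.844]
contact_force: [0.5, 1.5, 0.2]
opening: 0.0299
grip_force: 0.0
```

Emit:
step_arm(commands=[[0,2.5,-3.2,0,0,0,-0.105],[0,5,-6.4,0,0,0,-0.21],[0,7.5,-9.6,0,0,0,-0.315],[0,10,-12.8,0,0,0,-0.42],[0,12.5,-16,0,0,0,-0.525]])

```text
time: 1.35
tool_pos: [0.5019, 0.0277, 0.2453]
tool_rot: [-3.141, -0.0, 1.318]
contact_force: [0.2, 1.1, -0.4]
opening: 0.0007
grip_force: 0.0
```

Emit:
step_arm(commands=[[0,0,0,0,0,0,0],[0,0,0,0,0,0,0],[0,0,0,0,0,0,0]])

```text
time: 1.6
tool_pos: [0.5006, 0.0298, 0.245]
tool_rot: [-3.14, -0.0, 1.324]
contact_force: [-0.9, -0.3, -0.0]
opening: 0.0002
grip_force: 0.0
```

```bash
python3 - <<'E'
from h import *
s=observe();m=camera_model("wrist");im=read_camera("wrist")
np.save("pics/m.npy",m["world_to_cam"]);cv2.imwrite("pics/w_raw.png",im[:,:,::-1])
cv2.imwrite("pics/w1.png",(255*(im[:,:,::-1]/255.)**.45).astype(np.uint8))
print(s["time"],s["tool_pos"],s["tool_rot"],s["contact_force"],s["opening"])
p=[.495,.086,-.51];print(m["vfov"],proj(m,at(p,[[-.026,0,.105],[.038,0,.06]])))
E
```

```text
1.6 [0.50061601 0.02976599 0.24497819] [-3.13993484e+00 -3.38636385e-05  1.32408487e+00] [-0.92686249 -0.31904125 -0.03640819] 0.00017498553215731627
58.29501660751982 [[255.32981888 139.82378478]
 [348.92752531 160.85131636]]
```

View pics/w1.png

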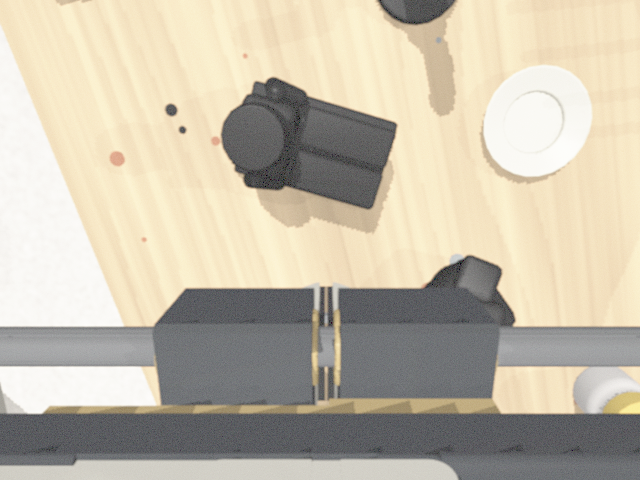

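The wrist view shows the head disc centred near (253,136), the lap's front corners at (396,123) and (370,208), and the gap running from (300,147) to (383,168). The forked figure is at the top (418,5) and the boulder at (470,290).

```bash
python3 - <<'E'
from h import *
m=camera_model("wrist"); m["world_to_cam"]=np.load("pics/m.npy")
L=[[-.026,0,.103],[.068,.0305,.06],[.068,-.0305,.06],[.068,0,.06]];u=np.array([[253.5,136],[396,123],[370,208],[383,168]])
r=least_squares(lambda p:(proj(m,at(p,L))-u).ravel(),[.495,.086,-.5]);p=r.x;print(p,r.fun.round(1))
H,Q=at(p,[[-.026,0,.105],[.038,0,.06]]);print(H,Q)
for n in("top","scene"):print(proj(camera_model(n),[H,Q]).round(1))
print("head by ray",ray(m,np.array([253.5,136]),.105))
E
```

```text
[ 0.49286654  0.08947969 -0.50623219] [-2.5 -0.7 -0.   3.4  2.2 -1.8  0.8 -0.7]
[0.47012752 0.10208671 0.105     ] [0.52610049 0.07105404 0.06      ]
[[250.5 226.1]
 [266.1 206.1]]
[[366.9 209.7]
 [380.4 243.3]]
head by ray [0.47185864 0.10123225]
```

Emit:
step_arm(commands=[[0,-1,2.4,0,0,0,0],[0,-2,4.8,0,0,0,0],[0,-3,7.2,0,0,0,0],[0,-3,7.2,-2,0,0,0],[0,-3,7.2,-4,0,0,0]])

```text
time: 2.07
tool_pos: [0.4704, 0.1043, 0.2064]
tool_rot: [3.138, -0.001, 1.329]
contact_force: [0.6, -0.8, -1.0]
opening: 0.0002
grip_force: 0.0
```

Emit:
step_arm(commands=[[0,0,0,-2,0,0,0],[0,0,0,-4,0,0,0],[0,0,0,-5.5,0,0,0],[0,0,0,-6.5,0,0,0],[0,0,0,-7,0,0,0]])

```text
time: 2.48
tool_pos: [0.4695, 0.1028, 0.1345]
tool_rot: [-3.139, 0.001, 1.327]
contact_force: [0.2, 0.5, -0.4]
opening: 0.0005
grip_force: 0.0
```

Emit:
step_arm(commands=[[0,0,0,0,0,0,0],[0,0,0,0,0,0,0],[0,0,0,0,0,0,0]])

```text
time: 2.73
tool_pos: [0.4715, 0.1021, 0.1364]
tool_rot: [3.14, -0.001, 1.325]
contact_force: [-0.0, 0.4, -0.0]
opening: 0.0003
grip_force: 0.0
```

Emit:
step_arm(commands=[[0,0,0,-0.1,0,0,0],[0,0,0,-0.2,0,0,0],[0,0,0,-0.3,0,0,0],[0,0,0,-0.4,0,0,0],[0,0,0,-0.45,0,0,0]])

```text
time: 3.15
tool_pos: [0.4712, 0.1016, 0.131]
tool_rot: [3.142, 0.0, 1.324]
contact_force: [-0.4, -0.3, 0.0]
opening: 0.0008
grip_force: 0.0
```

Emit:
step_arm(commands=[[0,0,0,-0.03,0,0,0],[0,0,0,-0.06,0,0,0],[0,0,0,-0.09,0,0,0],[0,0,0,-0.12,0,0,0],[0,0,0,-0.15,0,0,0]])

```text
time: 3.57
tool_pos: [0.4712, 0.1016, 0.1295]
tool_rot: [3.142, 0.0, 1.324]
contact_force: [-0.8, 0.2, -0.7]
opening: 0.0005
grip_force: 0.0
```

Emit:
step_arm(commands=[[0,0,0,-0.03,0,0,0],[0,0,0,-0.06,0,0,0],[0,0,0,-0.09,0,0,0],[0,0,0,-0.12,0,0,0],[0,0,0,-0.15,0,0,0]])

```text
time: 3.98
tool_pos: [0.4712, 0.1016, 0.128]
tool_rot: [3.141, 0.0, 1.324]
contact_force: [-0.5, 0.2, 0.6]
opening: 0.0006
grip_force: 0.0
```

Emit:
step_arm(commands=[[0,0,0,-0.03,0,0,0],[0,0,0,-0.06,0,0,0],[0,0,0,-0.09,0,0,0],[0,0,0,-0.12,0,0,0],[0,0,0,-0.15,0,0,0]])

```text
time: 4.4
tool_pos: [0.4712, 0.1016, 0.1265]
tool_rot: [3.142, 0.0, 1.324]
contact_force: [-0.2, 0.1, 0.4]
opening: 0.0009
grip_force: 0.0
```

Emit:
step_arm(commands=[[0,0,0,-0.03,0,0,0],[0,0,0,-0.06,0,0,0],[0,0,0,-0.09,0,0,0],[0,0,0,-0.12,0,0,0]])

```text
time: 4.73
tool_pos: [0.4712, 0.1016, 0.1253]
tool_rot: [3.142, 0.0, 1.324]
contact_force: [-0.5, 0.3, -0.1]
opening: 0.0003
grip_force: 0.0
```

Contact is expected near 0.124, so I'll use small calls.

Emit:
step_arm(commands=[[0,0,0,-0.03,0,0,0],[0,0,0,-0.06,0,0,0],[0,0,0,-0.09,0,0,0]])

```text
time: 4.98
tool_pos: [0.4712, 0.1016, 0.1244]
tool_rot: [3.142, 0.0, 1.324]
contact_force: [0.5, -0.2, -0.2]
opening: 0.0004
grip_force: 0.0
```

Emit:
step_arm(commands=[[0,0,0,-0.03,0,0,0],[0,0,0,-0.06,0,0,0]])

```text
time: 5.15
tool_pos: [0.4712, 0.1016, 0.1241]
tool_rot: [3.141, -0.0, 1.324]
contact_force: [-1.4, 0.4, 5.9]
opening: 0.0004
grip_force: 2.9
```

Emit:
step_arm(commands=[[0,0,0,0,0,0,0],[0,0,0,0,0,0,0],[0,0,0,0,0,0,0],[0,0,0,0,0,0,0],[0,0,0,0,0,0,0]])

```text
time: 5.57
tool_pos: [0.4712, 0.1016, 0.1241]
tool_rot: [3.141, -0.0, 1.324]
contact_force: [-1.9, -0.1, 6.5]
opening: 0.0006
grip_force: 2.7
```

Emit:
step_arm(commands=[[0,0,0,0,0,0,0],[0,0,0,0.1,0,0,0],[0,0,0,0.5,0,0,0],[0,0,0,1.5,0,0,0],[0,0,0,3,0,0,0]])

```text
time: 5.98
tool_pos: [0.4704, 0.1015, 0.1532]
tool_rot: [-3.139, 0.001, 1.324]
contact_force: [-0.1, -0.4, -0.2]
opening: 0.0001
grip_force: 0.0
```

Emit:
step_arm(commands=[[0,0,0,0,0,0,0],[0,1.5,-0.8,0,0,0,0],[0,3.5,-2,0,0,0,0],[0,5.5,-3.1,0,0,0,0],[0,5.5,-3.1,0,0,0,0]])

```text
time: 6.4
tool_pos: [0.5294, 0.0688, 0.1534]
tool_rot: [3.138, -0.0, 1.322]
contact_force: [0.4, -0.6, -0.3]
opening: 0.0001
grip_force: 0.0
```

Emit:
step_arm(commands=[[0,0,0,0,0,0,0],[0,0,0,0,0,0,0]])

```text
time: 6.57
tool_pos: [0.5253, 0.0708, 0.1531]
tool_rot: [-3.14, 0.0, 1.324]
contact_force: [-0.2, 0.3, -0.4]
opening: 0.0006
grip_force: 0.0
```

```bash
python3 - <<'E'
from h import *
s=observe();im=read_camera("scene")
cv2.imwrite("pics/s2.png",cv2.resize((255*(im[140:320,270:510,::-1]/255.)**.45).astype(np.uint8),(720,540),interpolation=cv2.INTER_CUBIC))
print(s["time"],s["tool_pos"],s["contact_force"])
E
```

```text
6.5667 [0.52533988 0.07076457 0.15306669] [-0.15268277  0.34487969 -0.40959088]
```

View pics/s2.png

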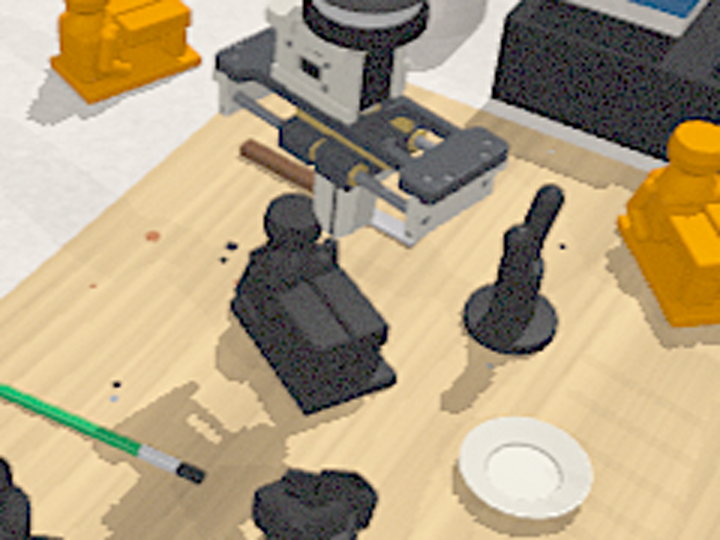

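The figure stands upright and unmoved, and the fingers hang over the lap at crop (335,235). The forked figure at (510,300) is clear of the hand. I'll descend.

Emit:
step_arm(commands=[[0,0,0,-1.5,0,0,0],[0,0,0,-3,0,0,0],[0,0,0,-4.5,0,0,0],[0,0,0,-5.5,0,0,0],[0,0,0,-6,0,0,0]])

```text
time: 7.03
tool_pos: [0.5249, 0.0711, 0.0926]
tool_rot: [-3.139, 0.001, 1.324]
contact_force: [-0.1, -0.2, 1.0]
opening: 0.0003
grip_force: 0.0
```

Emit:
step_arm(commands=[[0,0,0,0,0,0,0],[0,0,0,-0.1,0,0,0],[0,0,0,-0.2,0,0,0],[0,0,0,-0.3,0,0,0],[0,0,0,-0.35,0,0,0]])

```text
time: 7.45
tool_pos: [0.5265, 0.0706, 0.0908]
tool_rot: [3.141, -0.0, 1.324]
contact_force: [0.2, 0.3, -0.2]
opening: 0.0003
grip_force: 0.0
```

Emit:
step_arm(commands=[[0,0,0,0,0,0,0],[0,0,0,-0.05,0,0,0],[0,0,0,-0.1,0,0,0],[0,0,0,-0.15,0,0,0],[0,0,0,-0.2,0,0,0]])

```text
time: 7.87
tool_pos: [0.5262, 0.0706, 0.0883]
tool_rot: [3.141, 0.0, 1.324]
contact_force: [0.5, 0.4, 0.7]
opening: 0.0006
grip_force: 0.0
```

Emit:
step_arm(commands=[[0,0,0,-0.1,0,0,0],[0,0,0,-0.2,0,0,0],[0,0,0,-0.3,0,0,0],[0,0,0,-0.35,0,0,0],[0,0,0,-0.4,0,0,0]])

```text
time: 8.28
tool_pos: [0.5262, 0.0706, 0.0842]
tool_rot: [3.142, 0.0, 1.324]
contact_force: [0.5, 0.1, 0.2]
opening: 0.0005
grip_force: 0.0
```

Emit:
step_arm(commands=[[0,0,0,-0.03,0,0,0],[0,0,0,-0.06,0,0,0],[0,0,0,-0.09,0,0,0],[0,0,0,-0.12,0,0,0],[0,0,0,-0.15,0,0,0]])

```text
time: 8.7
tool_pos: [0.5262, 0.0706, 0.0828]
tool_rot: [3.141, -0.0, 1.324]
contact_force: [0.8, 0.2, 0.3]
opening: 0.0004
grip_force: 0.0
```

Emit:
step_arm(commands=[[0,0,0,-0.03,0,0,0],[0,0,0,-0.06,0,0,0],[0,0,0,-0.09,0,0,0],[0,0,0,-0.12,0,0,0]])

```text
time: 9.03
tool_pos: [0.5262, 0.0706, 0.0816]
tool_rot: [3.142, 0.0, 1.324]
contact_force: [0.2, -0.6, 0.7]
opening: 0.0007
grip_force: 0.0
```

Emit:
step_arm(commands=[[0,0,0,-0.03,0,0,0],[0,0,0,-0.06,0,0,0],[0,0,0,-0.09,0,0,0],[0,0,0,-0.12,0,0,0],[0,0,0,-0.15,0,0,0]])

```text
time: 9.45
tool_pos: [0.5262, 0.0706, 0.0801]
tool_rot: [3.141, 0.0, 1.324]
contact_force: [-0.2, -0.2, -0.6]
opening: 0.0007
grip_force: 0.0
```

Emit:
step_arm(commands=[[0,0,0,-0.03,0,0,0],[0,0,0,-0.06,0,0,0],[0,0,0,-0.08,0,0,0]])

```text
time: 9.7
tool_pos: [0.5262, 0.0706, 0.0793]
tool_rot: [3.142, 0.0, 1.324]
contact_force: [0.4, -0.7, 0.0]
opening: 0.0003
grip_force: 0.0
```

Emit:
step_arm(commands=[[0,0,0,-0.03,0,0,0],[0,0,0,-0.05,0,0,0]])

```text
time: 9.87
tool_pos: [0.5263, 0.0706, 0.0791]
tool_rot: [3.141, -0.0, 1.324]
contact_force: [-1.7, -0.2, 4.0]
opening: 0.0005
grip_force: 2.3
```

Emit:
step_arm(commands=[[0,0,0,0,0,0,0],[0,0,0,0,0,0,0],[0,0,0,0,0,0,0],[0,0,0,0,0,0,0],[0,0,0,0,0,0,0]])

```text
time: 10.28
tool_pos: [0.5262, 0.0706, 0.0791]
tool_rot: [3.141, -0.0, 1.324]
contact_force: [-1.8, -0.8, 5.0]
opening: 0.0005
grip_force: 2.7
```

Emit:
step_arm(commands=[[0,0,0,0,0,0,0],[0,0,0,0.1,0,0,0],[0,0,0,0.5,0,0,0],[0,0,0,1.5,0,0,0],[0,0,0,3.5,0,0,0]])

```text
time: 10.7
tool_pos: [0.525, 0.0706, 0.1128]
tool_rot: [-3.138, 0.001, 1.324]
contact_force: [-0.1, 0.0, -0.1]
opening: 0.0006
grip_force: 0.0
```

Emit:
step_arm(commands=[[0,0,0,3,0,0,0],[0,0,0,6,0,0,0],[0,0,0,9,0,0,0],[0,0,0,12,0,0,0],[0,0,0,14,0,0,0]])

```text
time: 11.12
tool_pos: [0.5268, 0.0707, 0.2578]
tool_rot: [3.137, -0.001, 1.324]
contact_force: [0.4, -0.7, -0.6]
opening: 0.0005
grip_force: 0.0
```

Emit:
step_arm(commands=[[0,-1,-2,0,0,0,0],[0,-2,-4,0,0,0,0],[0,-3,-6,0,0,0,0],[0,-3,-6,0,0,0,0],[0,-3,-6,0,0,0,0]])

```text
time: 11.53
tool_pos: [0.4961, 0.0101, 0.2547]
tool_rot: [3.14, -0.0, 1.322]
contact_force: [-0.6, 0.3, 0.2]
opening: 0.0005
grip_force: 0.0
```

```bash
python3 - <<'E'
from h import *
s=observe();im=read_camera("scene");cv2.imwrite("pics/s3.png",im[:,:,::-1])
print(s["time"],s["tool_pos"],s["contact_force"],np.abs(s["qvel"]).max())
E
```

```text
11.5333 [0.49609328 0.01006461 0.25465237] [-0.56770718  0.26588016  0.16572134] 0.02888012440443325
```

View pics/s3.png

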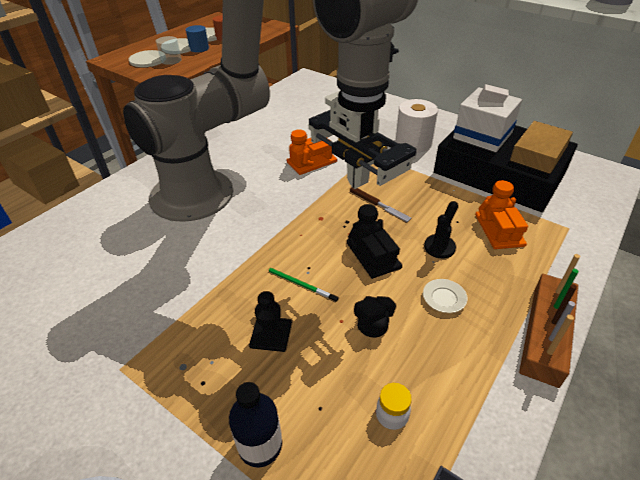

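The seated figure is still at (373,243), everything else sits at its starting pixels, and the hand is well clear.

```bash
python3 -c "
from cell import *
print(hand_in())"
```

```text
the job is handed in; nothing more can be done
None
```

I rested the closed fingertips on the head (about 6 N) and then the lap (about 5 N), roughly half a second each, drew the hand well clear, saw nothing shifted in the last picture, and handed the job in; no verdict was returned.

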